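Gather the balls in the covered dish and uncover it

TASK

The viscometer balls lie scattered in the small covered dish that sits in the tipping cradle. Press down on its lid, on the side above the cradle's protruding metal tongue, so that the dish tips all the way towards the tongue with the lid kept on and the balls roll together at that edge. Then lift the lid off by its knob and set it down gently, knob up, in the middle of the black rubber pad, leaving the dish tipped and the balls gathered in it.

Things in the scene. Friction and masses are not known exactly. Their poses are not given: they have to be found in the camera images.
- dish (a point): Centre of the inner floor of the round glass dish in the tipping cradle (96 mm outside diameter, 3 mm wall, 26 mm deep inside). The frame tips with the dish: z up out of it, x from the centre towards the flat dark metal tongue (40 mm wide, end 91 mm from the centre, just below the dish; none on the opposite side), y along the hinge.
- rocker (a joint): Tip angle (rad): 0 level (the start), positive = tongue side down, hard stops at +0.32 and -0.32. The hinge line runs along the dish's y through its axis at rim height, 26 mm above point dish. Stiff friction hinge (0.16 N m, 4 to 5 N down on the lid 36 mm from its centre moves it); stays where it is left.
- cradle: Fixed grey stand of the dish, origin under its centre on the table, x towards the tongue, 130 (x) by 156 (y) mm, 8 mm thick; two upright cheeks 68 to 76 mm out on +y and -y, 36 mm wide, rise 78 mm above the table; the hinge is 72 mm up. The larger covered dish that stands directly on the table (124 mm lid) is not part of the job.
- lid: Loose clear lid of that dish: 110 mm diameter, 4 mm plate, 8 mm skirt round the rim with about 3 mm play, about 110 g; white upright cylindrical knob at its centre, 22 mm diameter, 32 mm high. Origin: centre of the underside at the skirt's lower edge, z up along the knob: plate top at 12, knob top at 44 mm. On the dish the origin is 18 mm above point dish.
- ball1_center (a point): Centre of the first steel ball, 18 mm diameter, 24 g, rolling freely in the dish.
- ball2_center (a point): Centre of the second steel ball, same size.
- ball3_center (a point): Centre of the third steel ball, same size.
- pad: Black rubber pad, 160 x 160 x 6 mm, fixed flat on the table; origin at the centre of its underside, top 6 mm above it.
Not all that is in view belongs to the job. What is shaped like the lid but purple, red or turquoise is not meant.

How it is judged:
By the outcome, as a careful person would: the job done as asked, in the order asked, and still so for the second after the job is handed in, with the robot touching nothing.
It also fails if it takes over 53 s, if anything falls off the work surface, if the arm or the gripper's body presses on something with over 40 N, if the wrist force passes 120 N, or if a joint passes its speed limit or range.

ROBOT

A 6-joint arm with a two-finger parallel gripper is mounted at the origin on the work surface. World frame = base frame: x ahead of the robot, y to its left, z up, the work surface at z = 0. Lengths are in m, angles in degrees, forces in N, time in s.
With the tool pointing down it reaches from about 0.25 to 0.725 m from the base axis. Payload 9.7 kg.
Tool frame: the origin (TCP) lies at the very end of the fingers, on their centre line; the grasp point (between the pads) lies 19 mm behind it (bot.grip_depth is the distance from the TCP to the grasp point, in m); z points along the fingers, y is the direction in which the jaws open and shut (so a half turn about z gives the same grasp; the last joint's range is limited). The gripper opens to 85 mm and grips with 20 to 120 N. Pads are 22 mm wide; open, the fingers measure 114 mm over their backs; the gripper's body (76 mm by 85 mm) begins 54 mm behind the grasp point. The pads swing forward as they close: fully open they stand 13 mm farther back than shut.
Start: joints at [74.542, 4.979, 10.078, 95.1, 0, 90], TCP at [0.147, 0.53, 0.231] pointing down, gripper open.
Joint ranges: [-179.16, 179.16], [-48.56, 103.87], [-65.8, 70.77], [-126.05, 130.52], [-82.76, 87.17], [-180, 180]. Speed limits (degrees/s): [127.2, 127.2, 147.25, 180, 180, 180].

INTERFACE

Orientations are given as [roll, pitch, yaw] about the fixed x, y, z axes, in that order (R = Rz(yaw) Ry(pitch) Rx(roll)).
In Python, from workcell import telemetry, optics, order, bot gives the robot as it stands. The module is installed in compiled form; this text tells all that it offers.
- The arm moves only by the shell command python3 -m inch 'ROWS' [FORCE]. ROWS is JSON, a list of rows, each a list of 7 numbers: the shift along the tool's x, y, z in m, then the turn, a rotation vector about the tool's x, y, z in rad, then the closure, from 0 (fully open) to 1 (shut). In form: [[tx, ty, tz, rx, ry, rz, grip], ...]. A call has 1 to 12 rows; each row is the pose to reach, as a shift and turn from the pose commanded when the call began, along the tool's axes at that moment; what a row does not reach only later rows make up. A row lasts 1/12 s, in which the tool goes at most 41.7 mm and 7.16 degrees, less where a joint would pass 70% of its speed; a pose out of reach is approached as far as the arm can. A call with a gripper value outside its range is refused whole. The fingers move at their own pace and stop on an object; FORCE is the grip in N (left out, the last holds). Time passes only in rows, so rows that repeat a pose let the fingers close. It gives the time, the measured TCP pose, the force and the opening at its end, in the units of the state.
- telemetry.get_obs(): the state, without advancing time (a new reading comes with each control period).
- optics.camera(name): name is "scene" or "side" or "wrist"; returns (picture, depth): 400x640x3 uint8, red, green, blue; 400x640 float32, m along the optical axis (not along the pixel's ray), 0 where there is no reading.
- optics.camera_info(name): a dict with "camera_matrix" (3x3 intrinsics, pixels), "xyz" and "attitude" of the camera in the world; the wrist camera has in their place "mount" (4x4, takes a point from camera to tool coordinates, whose origin is the TCP and whose axes are the flange's). Camera axes: x right, y down, z forward; pixel columns grow to the right and rows downward; lengths in m; the calibration is good to about 2 mm. A picture is of the moment at which its call begins: read the wrist's pose just before it. camera_info takes no time and is no camera call.
- order.job_done(): hands the job in, once; it reports no verdict.
The state is a dict: "time": time; "q": joint angles; "qd": joint speeds; "joint_efforts": joint torques, N m; "ee_pos": TCP position; "tcp_rot": TCP orientation; "wrist_force": force on the tool from outside, world axes, zero at the start; "torque": the same for the moment, N m; "opening": finger opening in m.
Only numpy, scipy, OpenCV 4.12 (cv2) and the standard library are available. Lean on these libraries where they do the work, as an engineer would, in place of code of your own. Each camera call takes 0.05 s, during which the arm holds its last target. There are 200 camera calls.

## Working session

There is one attempt and no reset: what is moved stays moved. The work goes in short steps, Python scripts to look and compute and a shell command to move; the robot and the scene stay as the last step left them, time stands still between calls to the robot, and variables do not carry over. Pictures are saved under pics/ and viewed, about 8 in all and at most 12, crops included, and the job is handed in when it is done.

```bash
mkdir -p pics; cat > h.py <<'E'
import numpy as np, cv2, json
from scipy.spatial.transform import Rotation as R
from workcell import telemetry, optics, order, bot
def rot(a):
    a=np.array(a,float)
    return a if a.shape==(3,3) else R.from_euler('xyz',a,degrees=True).as_matrix()
def cam(n):
    i=optics.camera_info(n)
    if 'mount' in i:
        o=telemetry.get_obs(); T=np.eye(4); T[:3,:3]=rot(o['tcp_rot']); T[:3,3]=o['ee_pos']; T=T@np.array(i['mount'])
    else:
        T=np.eye(4); T[:3,:3]=rot(i['attitude']); T[:3,3]=i['xyz']
    p,d=optics.camera(n)
    return np.array(i['camera_matrix']),T,p,d
def save(p,f): cv2.imwrite('pics/'+f,p[...,::-1])
def cloud(K,T,d):
    v,u=np.mgrid[:d.shape[0],:d.shape[1]]
    P=np.stack([(u-K[0,2])/K[0,0]*d,(v-K[1,2])/K[1,1]*d,d],-1)
    return P@T[:3,:3].T+T[:3,3]
def plane(K,T,u,v,z):
    r=T[:3,:3]@np.array([(u-K[0,2])/K[0,0],(v-K[1,2])/K[1,1],1]); return T[:3,3]+r*(z-T[2,3])/r[2]
E
python3 - <<'E'
from h import *
print(telemetry.get_obs()); 
for n in ('scene','side'):
    print(optics.camera_info(n))
    K,T,p,d=cam(n); np.savez(n+'0.npz',K=K,T=T,p=p,d=d); save(p,n+'0.png')
E
```

```text
{'time': 0.0, 'q': array([7.45426301e+01, 5.01149096e+00, 1.00328409e+01, 9.50991710e+01,
       1.95045254e-03, 9.00010533e+01]), 'qd': array([-0.0493686 ,  0.00422224,  0.03411498, -0.01060798, -0.05592254,
        0.00088873]), 'joint_efforts': array([-1.70673600e-03, -5.20384133e+01,  4.64809084e+01,  1.61714660e-02,
       -7.62016089e-05, -1.42152172e-05]), 'ee_pos': array([0.14651453, 0.52988125, 0.23056487]), 'tcp_rot': array([-1.79922179e+02, -1.94902013e-03,  1.64541574e+02]), 'wrist_force': array([-0.12327781, -0.84263794,  0.67577715]), 'torque': array([ 0.03810866,  0.03279773, -0.01434798]), 'opening': 0.0852711537812968}
{'camera_matrix': array([[367.13458417,   0.        , 312.77185817],
       [  0.        , 367.13458417, 201.66645628],
       [  0.        ,   0.        ,   1.        ]]), 'xyz': array([ 0.88787398, -0.31954148,  0.761099  ]), 'attitude': array([-146.63727191,   -0.55319155,   61.16004084])}
{'camera_matrix': array([[385.73255601,   0.        , 317.97157932],
       [  0.        , 385.73255601, 193.14861237],
       [  0.        ,   0.        ,   1.        ]]), 'xyz': array([ 0.3683574 , -0.57898809,  0.65495536]), 'attitude': array([-137.63241357,   -0.54121933,  -15.96485607])}
```

View pics/scene0.png

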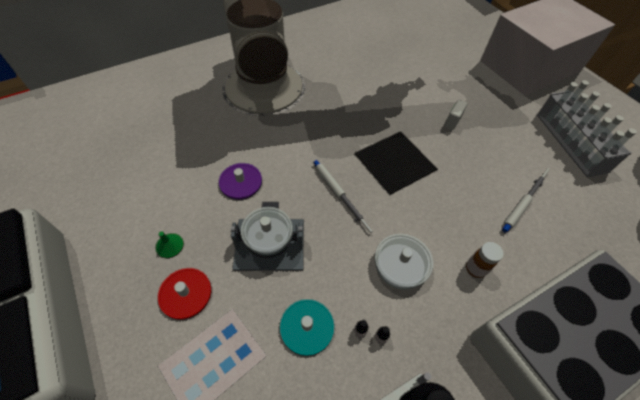

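View pics/side0.png

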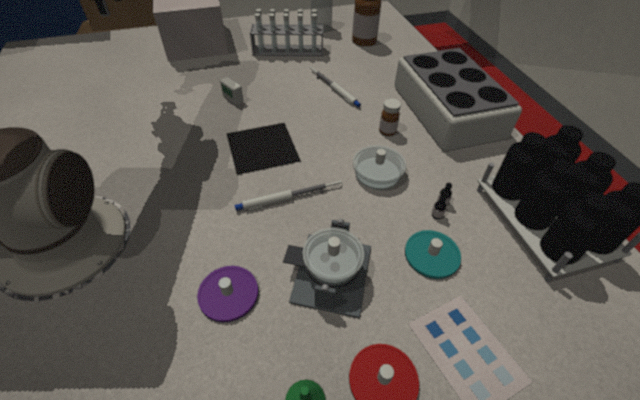

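Candidates: the cradle dish at scene (267,232) / side (334,252); the larger table dish at scene (404,262) / side (380,167); purple lid at scene (241,181), red at (185,292), turquoise at (307,327). I choose the cradle dish. The tongue seems to be at scene (270,206) / side (293,256), and the pad is at scene (397,161). Next is a close crop plus measurements.

```bash
python3 - <<'E'
from h import *
S=np.load('scene0.npz');D=np.load('side0.npz')
a=cv2.resize(S['p'][185:285,215:325],(400,364),interpolation=cv2.INTER_CUBIC)
b=cv2.resize(D['p'][210:320,275:385],(364,364),interpolation=cv2.INTER_CUBIC)
save(np.hstack([a,b]),'crop1.png')
for n,I,box,pad in (('scene',S,(195,275,225,310),(125,200,345,445)),('side',D,(215,315,280,375),(115,175,220,305))):
    K,T,p,d=I['K'],I['T'],I['p'].astype(int),I['d']; P=cloud(K,T,d)
    # pad
    v0,v1,u0,u1=pad; m=np.zeros(d.shape,np.uint8); m[v0:v1,u0:u1]=(p[v0:v1,u0:u1].max(-1)<45)
    c=max(cv2.findContours(m,0,1)[0],key=cv2.contourArea); mm=cv2.moments(c)
    r=cv2.boxPoints(cv2.minAreaRect(c)); ap=cv2.approxPolyDP(c,6,True)[:,0]
    w=np.array([plane(K,T,*q,.006) for q in ap]); print(n,'pad corners',w[:,:2].round(3).tolist(),'mean',w.mean(0).round(4), 'depthz',np.median(P[...,2][m>0]))
    v0,v1,u0,u1=box; Q=P[v0:v1,u0:u1]; q=p[v0:v1,u0:u1]
    hi=Q[...,2]
    print('zmax',np.sort(hi.ravel())[-10:].round(3), 'hist',np.histogram(hi,bins=np.arange(-.01,.13,.01))[0])
    k=hi>.095; print('knob', k.sum(), Q[k].mean(0).round(4), np.argwhere(k).mean(0)+[v0,u0])
    t=(hi>.055)&(hi<.095); print('upper',Q[t].mean(0).round(4))
E
```

```text
scene pad corners [[0.367, 0.257], [0.372, 0.103], [0.524, 0.107], [0.52, 0.261]] mean [0.4459 0.1819 0.006 ] depthz 0.005923261681284209
zmax [0.761 0.761 0.761 0.761 0.761 0.761 0.761 0.761 0.761 0.761] hist [1587 2530  117   17   62  309   38  118 1852   22   28   88    0    0]
knob 135 [ 0.5989 -0.241   0.2608] [223.60740741 265.60740741]
upper [ 0.5109 -0.2186  0.0749]
side pad corners [[0.515, 0.258], [0.363, 0.251], [0.369, 0.102], [0.522, 0.107]] mean [0.4425 0.1799 0.006 ] depthz 0.006308094179912738
zmax [0.655 0.655 0.655 0.655 0.655 0.655 0.655 0.655 0.655 0.655] hist [1416 4043  161   52   81  602   84  200 2614   38   42  124    4    0]
knob 186 [ 0.4756 -0.2946  0.2211] [248.83333333 332.1827957 ]
upper [ 0.502  -0.224   0.0753]
```

View pics/crop1.png

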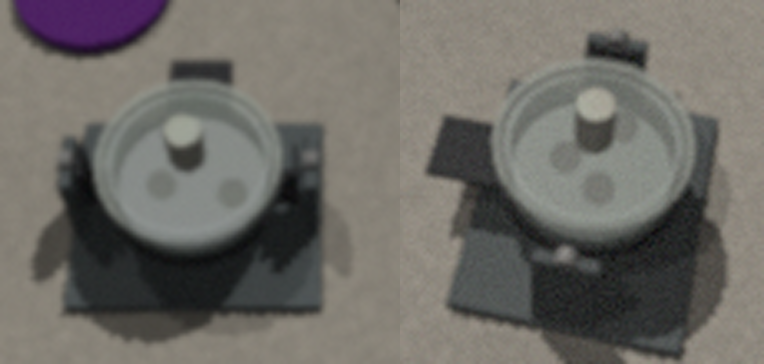

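The crop shows the cradle dish: clear lid, white knob, ball shadows, and cheeks left and right (scene). The dark tongue is at scene about (270,205) / side (290,252), with none on the opposite side. Now the precise centre and tongue direction.

```bash
python3 - <<'E'
from h import *
for n,box in (('scene',(195,275,225,310)),('side',(215,315,280,375))):
    I=np.load(n+'0.npz');K,T,p,d=I['K'],I['T'],I['p'].astype(int),I['d']; P=cloud(K,T,d)
    v0,v1,u0,u1=box; Q=P[v0:v1,u0:u1]; q=p[v0:v1,u0:u1]; ok=d[v0:v1,u0:u1]>0; z=Q[...,2]
    k=ok&(z>.104)&(z<.114); idx=np.argwhere(k).mean(0)+[v0,u0]
    print(n,'knobtop',k.sum(),Q[k].mean(0).round(4),plane(K,T,idx[1],idx[0],.108).round(4))
    t=ok&(z>.071)&(z<.081); w=Q[t][:,:2]
    c,rad=cv2.minEnclosingCircle(w.astype(np.float32)); print('plate',t.sum(),w.mean(0).round(4),c,rad,np.median(z[t]))
    # tongue: dark, height ~.035-.05
    g=ok&(z>.03)&(z<.052)&(q.max(-1)<100)
    w=Q[g]; kc=Q[k].mean(0)[:2]
    rr=np.linalg.norm(w[:,:2]-kc,axis=1); s=w[(rr<.1)]
    dr=s[:,:2].mean(0)-kc; print('tongue',len(s),s.mean(0).round(4),np.degrees(np.arctan2(dr[1],dr[0])).round(1),'far',np.linalg.norm(s[:,:2]-kc,axis=1).max())
    # cheeks: z .068-.08 outside radius 60mm
    ch=ok&(z>.06)&(z<.082)&(np.linalg.norm(Q[...,:2]-kc,axis=-1)>.062)&(np.linalg.norm(Q[...,:2]-kc,axis=-1)<.085)
    w=Q[ch][:,:2]-kc; l=w[w@[.4,.9]>0].mean(0); r=w[w@[.4,.9]<0].mean(0); e=l-r; print('cheek dir',l,r,np.degrees(np.arctan2(e[1],e[0])), (l+r)/2)
    # cradle base plate z .004-.012
    b=ok&(z>.0045)&(z<.012)&(q.max(-1)<110); w=Q[b][:,:2].astype(np.float32); print('base',len(w),cv2.minAreaRect(w))
E
```

```text
scene knobtop 78 [ 0.5075 -0.2164  0.1073] [ 0.5079 -0.2165  0.108 ]
plate 1824 [ 0.5098 -0.2171] (0.5070019960403442, -0.21660345792770386) 0.0767667219042778 0.0756055293741909
tongue 375 [ 0.5094 -0.2128  0.0419] 62.6 far 0.09129799203637524
cheek dir [0.03563038 0.060294  ] [-0.0318885 -0.0614758] 60.992522253925976 [ 0.00187094 -0.0005909 ]
base 1542 ((0.4683194160461426, -0.21578192710876465), (0.19181348383426666, 0.19850751757621765), 61.76910400390625)
side knobtop 112 [ 0.5046 -0.2178  0.1079] [ 0.5045 -0.2179  0.108 ]
plate 2574 [ 0.5031 -0.2215] (0.5033512115478516, -0.2159339189529419) 0.0770796686410904 0.07621715865251222
tongue 687 [ 0.4633 -0.2251  0.0425] -170.0 far 0.09266627045986654
cheek dir [0.03326982 0.06113609] [-0.03399376 -0.06220733] 61.39478591468728 [-0.00036197 -0.00053562]
base 1843 ((0.5045126080513, -0.21697470545768738), (0.15567676723003387, 0.12992621958255768), 61.593482971191406)
```

```bash
cat >> h.py <<'E'
C=np.array([.506,-.217]); A=np.radians(151.5)
def rel(pos,tilt=0,yaw=151.5):
    "tool shift+rotvec to world pos; tool x at yaw, leaning by tilt(rad) toward tool x"
    o=telemetry.get_obs(); R0=rot(o['tcp_rot'])
    yw=np.radians(yaw); X=np.array([np.cos(yw),np.sin(yw),0]); Z=np.array([0,0,1.])
    z=-(np.sin(tilt)*X+np.cos(tilt)*Z); x=np.cos(tilt)*X-np.sin(tilt)*Z
    R1=np.stack([x,np.cross(z,x),z],1)
    return (R0.T@(np.array(pos)-o['ee_pos'])).round(4), R.from_matrix(R0.T@R1).as_rotvec().round(4)
def dishpt(x,h,tilt=0):
    "world of a point x along tongue, h above hinge, in frame tipped by tilt"
    X=np.array([np.cos(A),np.sin(A),0]); c,s=np.cos(tilt),np.sin(tilt)
    return np.r_[C,.072]+X*(x*c+h*s)+np.array([0,0,1])*(-x*s+h*c)
E
python3 -c "
from h import *
p=dishpt(.042,.004);p[2]=.13;print(p,rel(p))"
```

```text
[ 0.46908968 -0.19695933  0.13      ] (array([-0.5046, -0.6144,  0.1014]), array([-1.200e-03,  1.000e-04,  2.276e-01]))
```

```bash
python3 -m inch '[[-0.5046,-0.6144,0.03,-0.0012,0,0.2276,1],[-0.5046,-0.6144,0.03,-0.0012,0,0.2276,1],[-0.5046,-0.6144,0.03,-0.0012,0,0.2276,1],[-0.5046,-0.6144,0.03,-0.0012,0,0.2276,1],[-0.5046,-0.6144,0.03,-0.0012,0,0.2276,1],[-0.5046,-0.6144,0.03,-0.0012,0,0.2276,1],[-0.5046,-0.6144,0.03,-0.0012,0,0.2276,1],[-0.5046,-0.6144,0.03,-0.0012,0,0.2276,1],[-0.5046,-0.6144,0.03,-0.0012,0,0.2276,1],[-0.5046,-0.6144,0.03,-0.0012,0,0.2276,1],[-0.5046,-0.6144,0.03,-0.0012,0,0.2276,1],[-0.5046,-0.6144,0.03,-0.0012,0,0.2276,1]]' 40; python3 -c "
from h import *
p=dishpt(.042,.004);p[2]=.13;print(p,rel(p),telemetry.get_obs()['q'])"
```

```text
time: 1.1
ee_pos: [0.3494, 0.0714, 0.2124]
tcp_rot: [179.9, 0.0, 151.5]
wrist_force: [1.4, 1.6, 0.1]
opening: 0.0002
[ 0.46908968 -0.19695933  0.13      ] (array([-0.2331, -0.1789,  0.0822]), array([0.0016, 0.0003, 0.0002])) [ 1.14983886e+01 -2.17770651e+01 -1.56165657e+01  9.60859036e+01
  5.81530500e-02  3.99851571e+01]
```

```bash
python3 -m inch '[[-0.233,-0.179,0.03,0,0,0,1],[-0.233,-0.179,0.03,0,0,0,1],[-0.233,-0.179,0.03,0,0,0,1],[-0.233,-0.179,0.03,0,0,0,1],[-0.233,-0.179,0.03,0,0,0,1],[-0.233,-0.179,0.03,0,0,0,1],[-0.233,-0.179,0.05,0,0,0,1],[-0.233,-0.179,0.082,0,0,0,1],[-0.233,-0.179,0.082,0,0,0,1],[-0.233,-0.179,0.082,0,0,0,1],[-0.233,-0.179,0.082,0,0,0,1],[-0.233,-0.179,0.082,0,0,0,1]]'; python3 - <<'E'
from h import *
K,T,p,d=cam('wrist'); save(p,'w1.png'); np.savez('w1.npz',K=K,T=T,p=p,d=d)
q=dishpt(.042,.004);print(q,rel(q),telemetry.get_obs()['wrist_force'])
for P in (dishpt(0,.036),dishpt(.042,.004),dishpt(.091,-.028)):
    c=T[:3,:3].T@(P-T[:3,3]); print((K@c/c[2])[:2].round(1))
E
```

```text
time: 2.1
ee_pos: [0.4693, -0.1944, 0.1323]
tcp_rot: [179.9, 0.1, 151.6]
wrist_force: [0.9, 0.4, 0.1]
opening: -0.0003
[ 0.46908968 -0.19695933  0.076     ] (array([-0.0008, -0.0025,  0.0564]), array([0.0016, 0.0029, 0.0012])) [ 0.19055432  0.07930625 -0.51638753]
[318.5 305.5]
[318.9 222.9]
[319.2 142.8]
```

View pics/w1.png

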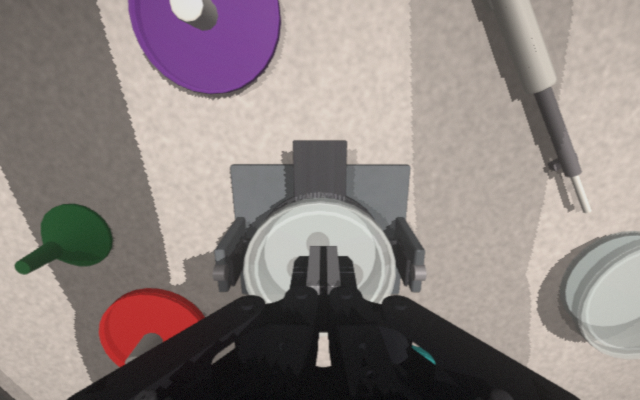

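The wrist view shows the tongue end at (319,141), where I predicted (319,143), and the dish is symmetric about column 320. The alignment is good, so I descend to just above the lid.

```bash
python3 -m inch '[[0,0,0.03,0,0,0,1],[0,0,0.045,0,0,0,1],[0,0,0.051,0,0,0,1],[0,0,0.051,0,0,0,1],[0,0,0.051,0,0,0,1],[0,0,0.051,0,0,0,1]]'; python3 -c "
from h import *
for t in (0,.1,.2,.32):print(rel(dishpt(.042,.004,t),t))"
```

```text
time: 2.65
ee_pos: [0.4695, -0.195, 0.081]
tcp_rot: [179.9, 0.1, 151.5]
wrist_force: [0.8, -0.4, -0.0]
opening: 0.0002
(array([-0.0005, -0.0019,  0.005 ]), array([0.0015, 0.0023, 0.0004]))
(array([-0.0003, -0.002 ,  0.0092]), array([ 0.0015, -0.0977,  0.0003]))
(array([-0.0006, -0.002 ,  0.0134]), array([ 0.0015, -0.1977,  0.0002]))
(array([-0.0014, -0.002 ,  0.0184]), array([ 1.500e-03, -3.177e-01,  2.000e-04]))
```

```bash
python3 -m inch '[[0,-0.001,0.003,0,0,0,1],[0,-0.001,0.005,0,0,0,1],[0,-0.001,0.006,0,-0.03,0,1],[0,-0.001,0.007,0,-0.05,0,1],[0,-0.001,0.008,0,-0.075,0,1],[0,-0.001,0.009,0,-0.1,0,1],[0,-0.001,0.010,0,-0.12,0,1],[0,-0.001,0.011,0,-0.145,0,1],[0,-0.001,0.012,0,-0.17,0,1],[0,-0.001,0.0134,0,-0.2,0,1]]'; python3 -c "
from h import *
K,T,p,d=cam('side');save(p[180:330,240:440].repeat(3,0).repeat(3,1),'s1.png')
for t in (.2,.26,.32):print(rel(dishpt(.042,.004,t),t))"
```

```text
time: 3.48
ee_pos: [0.469, -0.1962, 0.0667]
tcp_rot: [179.9, 11.7, 151.5]
wrist_force: [1.0, -0.8, 4.4]
opening: -0.0001
(array([-0.0014, -0.0006, -0.0011]), array([ 0.0012,  0.0047, -0.0003]))
(array([-0.0013, -0.0006,  0.0014]), array([ 0.0012, -0.0553, -0.0003]))
(array([-0.0012, -0.0006,  0.0039]), array([ 0.0012, -0.1153, -0.0004]))
```

```bash
python3 -m inch '[[-0.001,0,0.001,0,-0.025,0,1],[-0.001,0,0.002,0,-0.05,0,1],[-0.001,0,0.003,0,-0.08,0,1],[-0.001,0,0.0038,0,-0.1,0,1],[-0.001,0,0.0045,0,-0.115,0,1],[-0.001,0,0.005,0,-0.115,0,1],[-0.001,0,0.005,0,-0.115,0,1]]'; python3 -c "
from h import *
print(rel(dishpt(.042,.004,.32),.32))"
```

```text
time: 4.12
ee_pos: [0.4696, -0.1965, 0.0622]
tcp_rot: [179.9, 18.1, 151.5]
wrist_force: [-9.5, 6.1, 15.2]
opening: -0.0
(array([-0.0007, -0.0006, -0.0002]), array([ 0.0012, -0.0047, -0.0003]))
```

The force jumped from 4 N to about 19 N at the expected depth, so the stop is reached. I retract along the tool axis and look.

```bash
python3 -m inch '[[0,0,-0.01,0,0,0,1],[0,0,-0.03,0,0,0,1],[0,0,-0.06,0,0,0,1],[-0.02,0,-0.09,0,0,0,0.5],[-0.042,0,-0.1,0,0,0,0.5],[-0.042,0,-0.1,0,0,0,0.5],[-0.042,0,-0.1,0,0,0,0.5],[-0.042,0,-0.1,0,0,0,0.5]]'; python3 - <<'E'
from h import *
out=[]
for n,(v0,u0) in (('scene',(170,200)),('side',(190,270))):
    K,T,p,d=cam(n); P=cloud(K,T,d); np.savez(n+'1.npz',K=K,T=T,p=p,d=d)
    out.append(cv2.resize(p[v0:v0+130,u0:u0+130],(400,400),interpolation=cv2.INTER_CUBIC))
    for t in (.3,.32):
        P0=dishpt(0,.036,t); c=T[:3,:3].T@(P0-T[:3,3]); print(n,'pred knobtop px',(K@c/c[2])[:2].round(1))
save(np.hstack(out),'c2.png'); print(telemetry.get_obs()['opening'])
print(rel(dishpt(0,.05,.32),.32),rel(dishpt(0,.008,.32),.32))
E
```

```text
time: 4.78
ee_pos: [0.4771, -0.2008, 0.168]
tcp_rot: [179.9, 17.9, 151.5]
wrist_force: [0.8, 0.5, -0.7]
opening: 0.0429
scene pred knobtop px [264.3 216.1]
scene pred knobtop px [264.3 215.8]
side pred knobtop px [327.9 241.1]
side pred knobtop px [327.5 241.1]
0.04298241818872204
(array([-0.002 , -0.0005,  0.0513]), array([ 0.0009, -0.0077, -0.0002])) (array([-0.0023, -0.0005,  0.0933]), array([ 0.0009, -0.0077, -0.0002]))
```

View pics/c2.png

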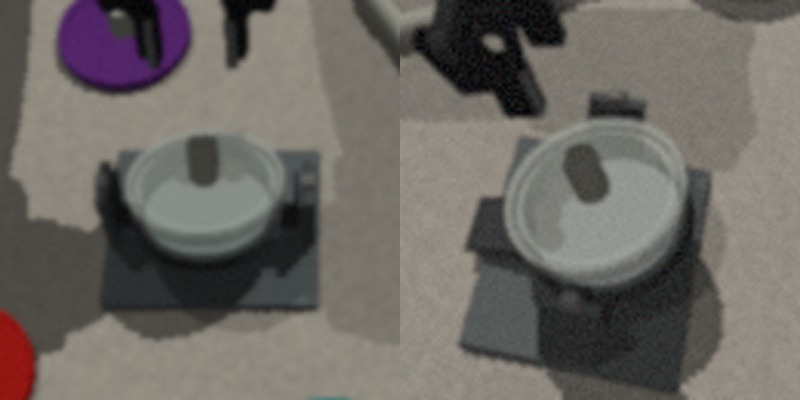

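The views show the dish tipped to the tongue, lid on, and the knob top at scene (266,216) / side (328,240), within 2 px of prediction at 0.32 rad. The ball shadows have gone to the tongue-side edge. Next I descend over the knob.

```bash
python3 -m inch '[[-0.002,-0.0005,0.02,0,-0.005,0,0.5],[-0.002,-0.0005,0.045,0,-0.005,0,0.5],[-0.002,-0.0005,0.06,0,-0.005,0,0.5],[-0.002,-0.0005,0.075,0,-0.005,0,0.5],[-0.002,-0.0005,0.085,0,-0.005,0,0.5],[-0.002,-0.0005,0.092,0,-0.005,0,0.5],[-0.002,-0.0005,0.092,0,-0.005,0,0.5],[-0.002,-0.0005,0.092,0,-0.005,0,0.5]]'; python3 -c "
from h import *
print(rel(dishpt(0,.009,.32),.32))"
```

```text
time: 5.55
ee_pos: [0.5042, -0.2158, 0.0823]
tcp_rot: [179.9, 18.3, 151.5]
wrist_force: [-0.2, -0.7, 0.7]
opening: 0.0427
(array([ 0.0012, -0.0001,  0.0015]), array([ 0.0011, -0.0005, -0.0003]))
```

```bash
python3 -m inch '[[0.001,0,0.001,0,0,0,0.6],[0.001,0,0.001,0,0,0,0.68],[0.001,0,0.001,0,0,0,0.75],[0.001,0,0.001,0,0,0,0.85],[0.001,0,0.001,0,0,0,1],[0.001,0,0.001,0,0,0,1],[0.001,0,0.001,0,0,0,1],[0.001,0,0.001,0,0,0,1]]' 40
```

```text
time: 6.22
ee_pos: [0.504, -0.2157, 0.0819]
tcp_rot: [179.9, 18.4, 151.5]
wrist_force: [-3.1, 1.6, 5.8]
opening: 0.0209
```

Gripped at 21 mm. I lift along the dish axis, slowly at first.

```bash
python3 -m inch '[[0,0,-0.001,0,0,0,1],[0,0,-0.002,0,0,0,1],[0,0,-0.004,0,0,0,1],[0,0,-0.006,0,0,0,1],[0,0,-0.009,0,0,0,1],[0,0,-0.012,0,0,0,1],[0,0,-0.016,0,0,0,1],[0,0,-0.022,0,0,0,1],[0,0,-0.03,0,0,0,1],[0,0,-0.045,0,0,0,1],[0,0,-0.065,0,0,0,1],[0,0,-0.085,0,0,0,1]]'; python3 - <<'E'
from h import *
out=[]
for n,(v0,u0) in (('scene',(130,200)),('side',(150,240))):
    K,T,p,d=cam(n); np.savez(n+'2.npz',K=K,T=T,p=p,d=d)
    out.append(cv2.resize(p[v0:v0+170,u0:u0+170],(400,400),interpolation=cv2.INTER_CUBIC))
save(np.hstack(out),'c3.png'); print(telemetry.get_obs()['opening'],telemetry.get_obs()['wrist_force'])
E
```

```text
time: 7.22
ee_pos: [0.4797, -0.2027, 0.1628]
tcp_rot: [179.9, 18.3, 151.5]
wrist_force: [1.3, -0.7, -1.2]
opening: 0.0207
0.02067622505513369 [-0.4906225  -1.03367108 -0.50410159]
```

View pics/c3.png

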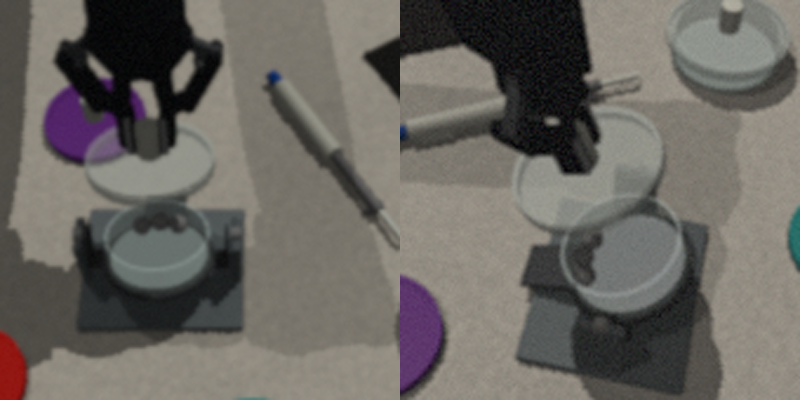

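The lid is in the gripper, the dish is still tipped, and all three balls lie together at the tongue-side edge (scene crop (160,222), side crop (590,255)). Next I level and carry.

```bash
python3 -c "
from h import *
print(rel([.478,-.2,.2]),rel([.444,.181,.2]))"
```

```text
(array([-0.0067,  0.0014, -0.0335]), array([ 1.900e-03,  3.256e-01, -2.000e-04])) (array([ 0.194 ,  0.32  , -0.1006]), array([ 1.900e-03,  3.256e-01, -2.000e-04]))
```

```bash
python3 -m inch '[[-0.003,0,-0.015,0.001,0.05,0,1],[-0.007,0.001,-0.033,0.002,0.11,0,1],[0,0.015,-0.036,0.002,0.17,0,1],[0.02,0.045,-0.045,0.002,0.23,0,1],[0.037,0.075,-0.051,0.002,0.29,0,1],[0.055,0.105,-0.057,0.002,0.3256,0,1],[0.073,0.135,-0.063,0.002,0.3256,0,1],[0.091,0.165,-0.068,0.002,0.3256,0,1],[0.11,0.195,-0.074,0.002,0.3256,0,1],[0.13,0.225,-0.08,0.002,0.3256,0,1],[0.15,0.255,-0.087,0.002,0.3256,0,1],[0.17,0.285,-0.094,0.002,0.3256,0,1]]';python3 -m inch '[[0.015,0.02,0,0,0,0,1],[0.02,0.03,0,0,0,0,1],[0.023,0.034,0,0,0,0,1],[0.023,0.034,0,0,0,0,1],[0.023,0.034,0,0,0,0,1],[0.023,0.034,0,0,0,0,1]]'; python3 -c "
from h import *
print(rel([.444,.181,.05]),rel([.444,.181,.024]))
K,T,p,d=cam('wrist');np.savez('w3.npz',K=K,T=T,p=p,d=d);save(p,'w3.png')"
```

```text
time: 8.32
ee_pos: [0.448, 0.1403, 0.1973]
tcp_rot: [-180.0, -0.3, 151.5]
wrist_force: [0.2, -0.5, -1.2]
opening: 0.0207
time: 8.82
ee_pos: [0.4447, 0.1783, 0.1979]
tcp_rot: [-179.9, -0.3, 151.4]
wrist_force: [0.4, -0.1, -1.0]
opening: 0.0204
(array([0.0011, 0.0022, 0.1479]), array([-0.0011, -0.0056, -0.0017])) (array([0.0009, 0.0022, 0.1739]), array([-0.0011, -0.0056, -0.0017]))
```

View pics/w3.png

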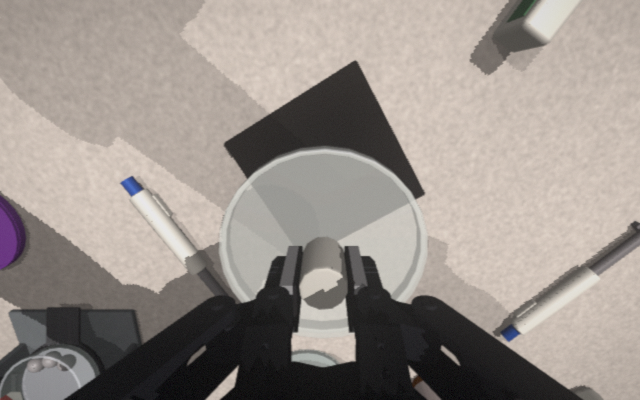

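The lid hangs level over the pad, whose visible corners are (356,62), (228,145) and (423,194). I cross-check the pad centre and the lid offset in the hand.

```bash
python3 - <<'E'
from h import *
I=np.load('w3.npz');K,T=I['K'],I['T']
c=[plane(K,T,u,v,.006) for u,v in ((228,145),(356,62),(423,194))]
print([np.linalg.norm(c[1]-c[i]).round(4) for i in (0,2)],((c[0]+c[2])/2).round(4))
z=.1979-.018+.012  # plate top
# outline of lid: left 220, right 427, top 148 at skirt/plate height
for z in (.18,.192):
    l,r,t=[plane(K,T,u,v,z) for u,v in ((220,240),(427,240),(322,148))]
    X=np.array([np.cos(A),np.sin(A),0]); print('diam',np.linalg.norm(l-r).round(4),'ctr',(l+r)[:2]/2,'from top',(t-.055*X).round(4))
E
```

```text
[np.float64(0.1543), np.float64(0.1552)] [0.4433 0.1851 0.006 ]
diam 0.1148 ctr [0.44052787 0.18127884] from top [0.4437 0.1788 0.18  ]
diam 0.1062 ctr [0.43548558 0.18402398] from top [0.442  0.1797 0.192 ]
```

```bash
python3 -m inch '[[0.002,0.0035,0.02,0,-0.005,0,1],[0.002,0.0035,0.05,0,-0.005,0,1],[0.002,0.0035,0.085,0,-0.005,0,1],[0.002,0.0035,0.115,0,-0.005,0,1],[0.002,0.0035,0.135,0,-0.005,0,1],[0.002,0.0035,0.15,0,-0.005,0,1],[0.002,0.0035,0.158,0,-0.005,0,1],[0.002,0.0035,0.162,0,-0.005,0,1],[0.002,0.0035,0.164,0,-0.005,0,1],[0.002,0.0035,0.164,0,-0.005,0,1],[0.002,0.0035,0.164,0,-0.005,0,1]]'; python3 -c "
from h import *
print(telemetry.get_obs()['wrist_force'],rel([.4445,.182,.024]))"
```

```text
time: 9.78
ee_pos: [0.4441, 0.1839, 0.035]
tcp_rot: [180.0, 0.0, 151.5]
wrist_force: [0.2, -0.4, -0.8]
opening: 0.0209
[ 0.1733687  -0.4141904  -0.83370933] (array([-0.0012, -0.0015,  0.011 ]), array([ 0.0004,  0.0002, -0.0005]))
```

```bash
python3 -m inch '[[-0.001,-0.001,0.002,0,0,0,1],[-0.001,-0.001,0.004,0,0,0,1],[-0.001,-0.001,0.006,0,0,0,1],[-0.001,-0.001,0.007,0,0,0,1],[-0.001,-0.001,0.008,0,0,0,1],[-0.001,-0.001,0.0085,0,0,0,1],[-0.001,-0.001,0.009,0,0,0,1],[-0.001,-0.001,0.009,0,0,0,1]]'
```

```text
time: 10.45
ee_pos: [0.4438, 0.1824, 0.0249]
tcp_rot: [-179.9, -0.0, 151.5]
wrist_force: [-0.3, 0.5, -1.9]
opening: 0.0208
```

```bash
python3 -m inch '[[0,0,0.0005,0,0,0,1],[0,0,0.001,0,0,0,1],[0,0,0.001,0,0,0,1]]'; python3 -m inch '[[0,0,0.0005,0,0,0,1],[0,0,0.0005,0,0,0,1],[0,0,0.0005,0,0,0,1]]'
```

```text
time: 10.7
ee_pos: [0.4439, 0.1824, 0.0243]
tcp_rot: [-180.0, -0.0, 151.5]
wrist_force: [-2.0, -0.3, 2.0]
opening: 0.0206
time: 10.95
ee_pos: [0.4439, 0.1824, 0.0243]
tcp_rot: [-180.0, -0.0, 151.5]
wrist_force: [-4.1, -1.4, 7.5]
opening: 0.0208
```

Contact is made (about 7 N up, at the expected height of 24 mm). I release and retreat.

```bash
python3 -m inch '[[0,0,0,0,0,0,0.7],[0,0,0,0,0,0,0.6],[0,0,0,0,0,0,0.5],[0,0,0,0,0,0,0.4],[0,0,0,0,0,0,0.4],[0,0,-0.01,0,0,0,0.4],[0,0,-0.03,0,0,0,0.4],[0,0,-0.06,0,0,0,0.4],[0.02,0,-0.1,0,0,0,0.4],[0.05,0,-0.14,0,0,0,0.4],[0.08,0,-0.17,0,0,0,0.4],[0.1,0,-0.19,0,0,0,0.4]]'; python3 -m inch '[[0.06,0,-0.02,0,0,0,0.4],[0.1,0,-0.02,0,0,0,0.4],[0.1,0,-0.02,0,0,0,0.4],[0.1,0,-0.02,0,0,0,0.4],[0.1,0,-0.02,0,0,0,0.4],[0.1,0,-0.02,0,0,0,0.4]]'; python3 - <<'E'
from h import *
out=[]
for n,(v0,u0),(a0,b0) in (('scene',(110,330),(160,200)),('side',(90,200),(190,270))):
    K,T,p,d=cam(n); P=cloud(K,T,d); np.savez(n+'3.npz',K=K,T=T,p=p,d=d)
    out.append(np.hstack([cv2.resize(p[v:v+130,u:u+130],(300,300),interpolation=cv2.INTER_CUBIC) for v,u in ((v0,u0),(a0,b0))]))
    r=np.linalg.norm(P[...,:2]-[.444,.182],axis=-1)<.09; z=P[...,2]
    k=r&(z>.044)&(z<.056); i=np.argwhere(k).mean(0); print(n,'knob',k.sum(),P[k].mean(0).round(4),plane(K,T,i[1],i[0],.05).round(4))
    t=r&(z>.013)&(z<.024); print('plate z',t.sum(),np.median(z[t]),P[t].mean(0).round(4))
save(np.vstack(out),'c4.png'); print(telemetry.get_obs()['ee_pos'])
E
```

```text
time: 11.95
ee_pos: [0.3551, 0.2303, 0.2163]
tcp_rot: [180.0, -0.0, 151.4]
wrist_force: [0.8, 1.3, 0.3]
opening: 0.0513
time: 12.45
ee_pos: [0.2686, 0.2779, 0.2339]
tcp_rot: [-180.0, -0.0, 151.5]
wrist_force: [-0.2, -0.0, 0.1]
opening: 0.0511
scene knob 52 [0.4449 0.1821 0.0491] [0.4455 0.1815 0.05  ]
plate z 976 0.017857002541050937 [0.4471 0.1804 0.0178]
side knob 52 [0.4422 0.1813 0.0491] [0.4421 0.1801 0.05  ]
plate z 911 0.01830221016611777 [0.4411 0.1762 0.0182]
[0.26895108 0.27753605 0.23347278]
```

View pics/c4.png

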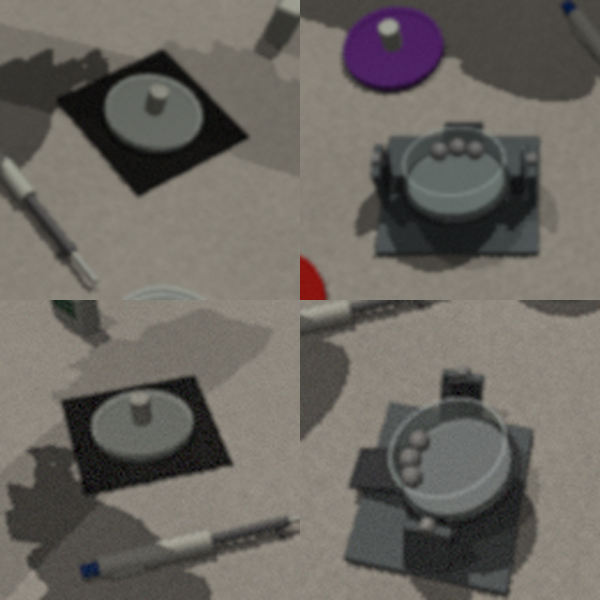

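The lid is flat and knob up in the middle of the pad (the same camera put the pad centre within 2 mm of the knob). The three balls are together at the tongue edge of the tipped dish. One last check: the tip angle, from the tongue's height.

```bash
python3 - <<'E'
from h import *
X=np.array([np.cos(A),np.sin(A)]);Y=np.array([np.sin(A),-np.cos(A)])
for n in ('scene0','side0','scene1','side1','scene3','side3'):
    I=np.load(n+'.npz');P=cloud(I['K'],I['T'],I['d']);w=P[...,:2]-C
    x,y,z=w@X,w@Y,P[...,2]
    m=(x>.062)&(x<.088)&(abs(y)<.015)&(z>.003)&(z<.06)
    if m.sum()>5: print(n,m.sum(),'x,z',x[m].mean().round(4),z[m].mean().round(4),'slope angle',np.arctan(-np.polyfit(x[m],z[m],1)[0]).round(3))
print(telemetry.get_obs()['wrist_force'],telemetry.get_obs()['time'])
order.job_done()
E
```

```text
scene0 59 x,z 0.082 0.0417 slope angle 0.042
side0 200 x,z 0.0742 0.0403 slope angle -0.347
side1 108 x,z 0.0697 0.0178 slope angle 0.3
scene3 27 x,z 0.0719 0.0165 slope angle 0.441
side3 101 x,z 0.0699 0.0176 slope angle 0.322
[-0.16285026  0.13347511  0.25810049] 12.55
the job is handed in; nothing more can be done
```

I finished the job and handed it in at 12.55 s of the 53 s allowed.

**What I did:** I pressed the lid on the tongue side with the shut fingers. The dish moved at about 4 N and came up against its stop at about 19 N. I then gripped the knob with the tool tilted to match, lifted the lid off along the dish axis, levelled it and set it on the pad with about 7 N before letting go.

**Last checks:**
- **Lid:** it lies flat with its knob up. The plate top is at 18 mm, as it should be on the pad. The knob is within about 2 mm of the pad centre in each camera. The two fixed cameras differ from each other by about 3 mm, and the wrist view put the pad centre about 3 to 5 mm further along y.
- **Balls:** all three lie together at the tongue-side edge of the dish.
- **Tip angle:** the side camera gives a tongue slope of 0.32 rad. Its height is unchanged since the press (17.8 mm then, 17.6 mm now).
- **Disagreement:** the scene camera gave 0.44 rad, but from only 27 pixels, and its tongue height (16.5 mm) roughly agrees with the side view. The slope fits on the starting pictures were unreliable too (0.04 and −0.35 rad on a level dish). I therefore relied on the height, the force at the stop and the knob position after the press.

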